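# Put the mixed-up bench supplies back in their holders

## Robot

A 6-joint arm with a two-finger parallel gripper is mounted at the origin on a cart in front of the work surface, level with it; the furniture and walls round the work are solid. World frame = base frame: x ahead of the robot, y to its left, z up, the work surface at z = 0. Lengths are in mm, angles in rad, forces in N, time in s.
With the tool pointing down it reaches from about 350 to 775 mm from the base axis. Payload 7.3 kg.
Tool frame: the origin (TCP) lies at the very end of the fingers, on their centre line; the grasp point (between the pads) lies 19 mm behind it; z points along the fingers, y is the line along which they close (so a half turn about z gives the same grasp; the last joint's range is limited). The gripper opens to 92 mm and grips with 3 to 60 N. Pads are 19 mm wide; open, the fingers measure 130 mm over their backs; the gripper's body (75 mm by 190 mm) begins 47 mm behind the grasp point.
Start: joints at [1.156, 0.342, 1.524, -0, 1.275, -0.146], TCP at [139.411, 506.171, 226.741] pointing down, gripper open.
Joint ranges: [-2.53, 2.53], [-0.77, 2.02], [0.04, 2.7], [-1, 4.14], [0.28, 2.66], [-3.11, 3.11]. Speed limits (rad/s): [2.57, 2.57, 3.14, 3.14, 3.14, 3.14].

## Interface

Orientations are given as [roll, pitch, yaw] about the fixed x, y, z axes, in that order (R = Rz(yaw) Ry(pitch) Rx(roll)).
In Python, from plant import bot gives the robot as it stands.
- The arm moves only by the tool jog_arm, never from a script. Its argument "targets" is a list of rows, each an object with "xyz": the shift along the tool's x, y, z as a fraction of full scale, a list of three; "spin": the turn about the tool's z as a fraction of full scale. In form: [{"xyz": [x, y, z], "spin": spin}, ...]. A call has exactly 10 rows; each row shifts and turns the commanded pose from where the row before left it, along the tool's axes as they then stand; what a row does not reach is not made up. Full scale, the value 1, is 80 mm for a shift and 0.1 rad for a turn. A row lasts 1/8 s, in which the tool goes at most 62.5 mm and 10.7 degrees, less where a joint would pass 70% of its speed; a pose out of reach is approached as far as the arm can. A call with a number of a shift or a turn outside -1 to 1 is refused whole. A call with a gripper value outside its range is refused whole. "gripper" is the opening in per cent of the stroke, from 0 (shut) to 100 (fully open), set as the call begins (left out, the last holds). The fingers move at their own pace and stop on an object; the grip force is fixed at half the most. Time passes only in rows, so rows that do not move let the fingers close, or fill a call up. It gives the time, the measured TCP pose, the force, the opening and the grip force at its end, in the units of the state.
- bot.get_obs(): the state, without advancing time (a new reading comes with each control period).
- bot.capture(name): name is "side" or "top"; returns the picture (400x640x3 uint8, blue, green, red); there is no depth.
- bot.get_calibration(name): a dict with "vfov" (degrees; the focal length in pixels is half the picture's height over the tangent of half this angle, whatever the lens; pixels are square), "cx", "cy" (the principal point, pixels), "k1" (the pictures are not rectified: a ray, as slopes to the right and down, at radius r is drawn at 1 + k1 r^2 times it, then the intrinsics apply), "eye" and "rotation" of the camera in the world. Camera axes: x right, y down, z forward; pixel columns grow to the right and rows downward; lengths in mm; the calibration is good to about 2 mm. A picture is of the moment at which its call begins. get_calibration takes no time and is no camera call.
- bot.close_job(): hands the job in; it is judged then, once.
The state is a dict: "time": time; "joint_positions": joint angles; "dq": joint speeds; "tau": joint torques, N m; "tool_pos": TCP position; "tcp_rot": TCP orientation; "contact_force": force on the tool from outside, world axes, zero at the start; "moment": the same for the moment, N m; "grip_width": finger opening in mm; "finger_force": force on a finger pad.
Only numpy, scipy, OpenCV 4.12 (cv2) and the standard library are available. Lean on these libraries where they do the work, as an engineer would, in place of code of your own. Each camera call takes 0.05 s, during which the arm holds its last target. There are 200 camera calls.

## Task

The supplies on the shoe bench have got mixed up: stand the navy and the white cone of thread in the two pockets of the wooden thread rack, stand the thinner bottle and the glue bottle in the green bottle tray, one to a bay, and lay the red marker lengthwise on the grey pen rest, down in both notches with its middle midway between the saddles. Rack and tray have just enough room, and a wrong thing may be standing where a right one has to go. Keep both bottles upright all the time and do not disturb the cup of paste.

Things in the scene. Friction and masses are not known exactly. Their poses are not given: they have to be found in the camera images.
- navy_cone_mid (a point): Cone of navy blue thread with a white nose, standing at the start in one bay of the green bottle tray (cones far back at the right are no part of this); 100 mm tall: foot a 54 mm disc, wound body tapering from 51 mm wide near the foot to 42 mm half-way up and 36 mm at 74 mm, then a white nose 19 mm wide; about 70 g. This point is on its axis, half-way up (50 mm above its underside); z is up.
- white_cone_mid (a point): Cone of off-white thread with a green nose and foot, standing on the bench between the holders and the robot; 100 mm tall: foot a 54 mm disc, wound body tapering from 51 mm wide near the foot to 42 mm half-way up and 36 mm at 74 mm, then a green nose 19 mm wide; about 70 g. This point is on its axis, half-way up (50 mm above its underside); z is up.
- thinner_mid (a point): White squeeze bottle of thinner with a red nozzle cap, standing at the start in one pocket of the wooden thread rack (not the like one far off at the right end of the bench). 140 mm tall; straight round body 53 mm wide up to 75 mm, then shoulder and nozzle; about 120 g. This point is on its axis, half-way up (70 mm above its underside); z is up.
- glue_bottle_mid (a point): Squat off-white glue bottle with a brown collar and a long pale cone spout, standing on the bench between the holders and the robot. 100 mm tall; domed body 63 mm wide at the foot, narrowing to 27 mm at 44 mm; above it the spout, 23 mm wide at 75 mm, 17 mm at the top; about 90 g. This point is on its axis, half-way up (50 mm above its underside); z is up.
- red_marker_mid (a point): Marker pen with a white barrel and a red cap, lying on the bench: 130 mm long, 15 mm thick, about 18 g. This point is its centre, 7.5 mm above its underside; its y axis runs along the pen, z is up.
- paste_cup_mid (a point): Small cream-coloured cup of paste, 64 mm wide and 32 mm tall, open and loose; a bystander that stays where it is. This point is on its axis, half-way up.
- thread_rack: Thread rack: a wooden block 100 x 200 mm and 26 mm high, screwed to the bench, with two round pockets 72 mm wide and 18 mm deep for thread cones. Origin under its centre on the bench, z up, y along its long side: the pockets' axes are at y = -50 mm and +50 mm, x = 0, their felt-lined floors 8 mm above the bench.
- bottle_tray: Bottle tray: a shallow green steel tray 94 x 196 mm, rim 23 mm high, screwed to the bench, parted by a divider of the same height into two bays, each 88 x 93 mm inside. Origin under its centre on the bench, z up, y along its long side: the bays' centres are at y = -48 mm and +48 mm, x = 0, their floors 3 mm above the bench.
- pen_rest: Pen rest: grey plastic plate 80 x 150 mm, 6 mm thick, screwed down, with two saddles 28 mm high, 12 mm thick. Origin under its centre on the bench, z up, y along its long side: saddles at y = -42 and +42 mm, each with a notch at x = 0, 38 mm wide at the top, 20 mm at its floor, 16 mm above the bench. A pen lies along y in both notches; fingers have free room between the saddles.
There are look-alikes about, which are no part of the job. What is shaped like the part that bears glue_bottle_mid but orange or purple is not meant.

How it is judged:
By the outcome, as a careful person would: the job done as asked, in the order asked, and still so for the second after the job is handed in, with the robot touching nothing.
It also fails if it takes over 144 s, if anything falls off the work surface, if the arm or the gripper's body presses on something with over 40 N, if the wrist force passes 120 N, or if a joint passes its speed limit or range.

## Working session

There is one attempt and no reset: what is moved stays moved. The work goes in short steps, Python scripts to look and compute and a tool call to move; the robot and the scene stay as the last step left them, time stands still between calls to the robot, and variables do not carry over. Pictures are saved under pics/ and viewed, at most 14 in all, crops included, and the job is handed in when it is done.

Besides the shell and the picture viewer there is one more tool, called after "Request:" by a JSON object that holds its "name" and its "arguments". jog_arm: Moves the arm, as the interface text tells. Shift numbers are shares of 80 mm and turn numbers shares of 0.1 rad, none past 1 either way. Its arguments: {"type":"object","properties":{"targets":{"type":"array","items":{"type":"object","properties":{"xyz":{"type":"array","items":{"type":"number"}},"spin":{"type":"number"}}}},"gripper":{"type":"number"}},"required":["targets"]}

```bash
ls; mkdir -p pics; python3 - <<'E'
from plant import bot
import cv2
for n in("side","top"):
    cv2.imwrite(f"pics/{n}0.png",bot.capture(n)); print(n,bot.get_calibration(n))
o=bot.get_obs();print(o)
E
```

```text
pics
side {'vfov': 50.329024588894875, 'cx': 326.49161672373623, 'cy': 199.56868193784157, 'k1': -0.0015641933605592864, 'eye': array([ 302.01986072, -967.83973589,  735.7104851 ]), 'rotation': array([-2.18530615, -0.01347989, -0.21413756])}
top {'vfov': 52.346100839842244, 'cx': 323.56729300548614, 'cy': 199.0077823945102, 'k1': -0.08051932035551987, 'eye': array([ 365.76227218,  -67.76363832, 1346.55195644]), 'rotation': array([-3.01036992e+00,  1.22174520e-04, -1.54629146e+00])}
{'time': 0.1, 'joint_positions': array([ 1.15600519e+00,  3.42654932e-01,  1.52491705e+00,  1.81674497e-05,
        1.27539908e+00, -1.45998246e-01]), 'dq': array([-6.42721072e-04, -6.18642145e-04, -3.03868088e-03, -1.89324164e-03,
       -8.31495091e-04, -1.61779039e-06]), 'tau': array([ 1.79691600e-03, -4.32000697e+01, -2.44698304e+01,  7.18010939e-02,
        5.25199191e-02, -3.11099861e-06]), 'tool_pos': array([139.2486471 , 505.82276148, 226.11503186]), 'tcp_rot': array([-3.14023144e+00, -2.17719101e-04,  2.87279431e+00]), 'contact_force': array([-0.31622472, -0.8025211 , -0.03164808]), 'moment': array([ 0.01216581, -0.04869752, -0.0080377 ]), 'finger_force': 0.0, 'grip_width': 91.61150870524037}
```

View pics/top0.png

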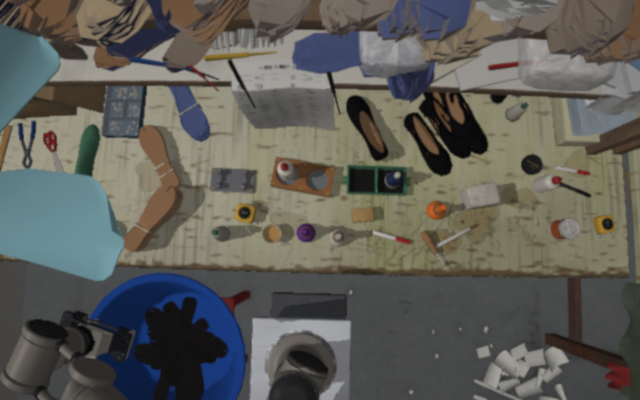

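View pics/side0.png

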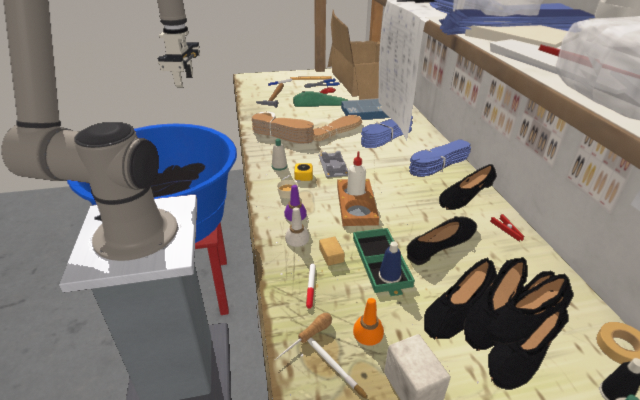

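The top view shows the pen rest (233,180), the wood rack with the thinner (286,172) in its left pocket, and the green tray with the navy cone (394,180) in its right bay. It also shows the white cone (222,233), the cup (273,233), the glue bottle (338,237) and the marker (391,237). Purple (305,232) and orange (437,210) are decoys. The side view agrees: white cone (279,155), glue (297,230), marker (311,285).

```bash
cat > h.py <<'E'
import numpy as np, cv2
from plant import bot
from scipy.spatial.transform import Rotation as R
def cam(n):
    c=bot.get_calibration(n); f=200/np.tan(np.radians(c['vfov'])/2)
    return c,f,R.from_euler('xyz',c['rotation']).as_matrix()
def ray(n,u,v):
    c,f,M=cam(n); d=np.array([(u-c['cx'])/f,(v-c['cy'])/f]); s=d.copy()
    for _ in range(20): s=d/(1+c['k1']*(s@s))
    return np.array(c['eye']),M@np.array([s[0],s[1],1])
def plane(n,u,v,z):
    e,d=ray(n,u,v); return e+d*(z-e[2])/d[2]
def proj(n,p):
    c,f,M=cam(n); q=M.T@(np.array(p)-c['eye']); s=q[:2]/q[2]; s=s*(1+c['k1']*(s@s)); return s*f+[c['cx'],c['cy']]
E
python3 - <<'E'
from h import *
t=cv2.imread('pics/top0.png');s=cv2.imread('pics/side0.png')
print(plane('top',346,193,0),R.from_euler('xyz',bot.get_calibration('side')['rotation']).as_matrix().round(2))
cv2.imwrite('pics/tc.png',cv2.resize(t[155:255,205:415],None,fx=3.8,fy=3.8,interpolation=cv2.INTER_CUBIC))
cv2.imwrite('pics/sc.png',cv2.resize(s[130:320,250:430],None,fx=3.1,fy=3.1,interpolation=cv2.INTER_CUBIC))
E
```

```text
[ 565.52638521 -137.76427731    0.        ] [[ 0.98 -0.11  0.18]
 [-0.21 -0.57  0.8 ]
 [ 0.01 -0.82 -0.58]]
```

View pics/tc.png

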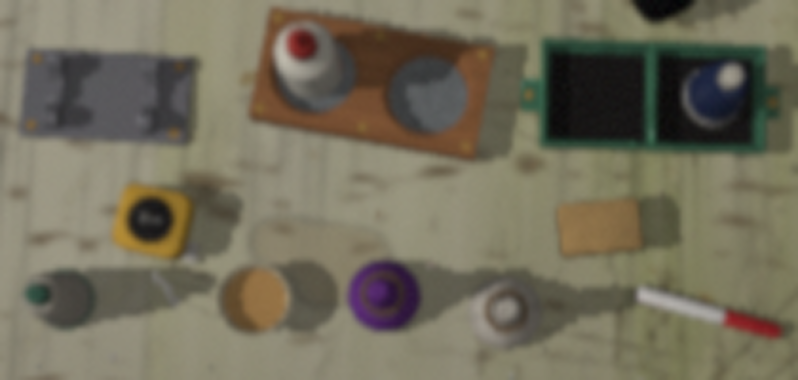

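View pics/sc.png

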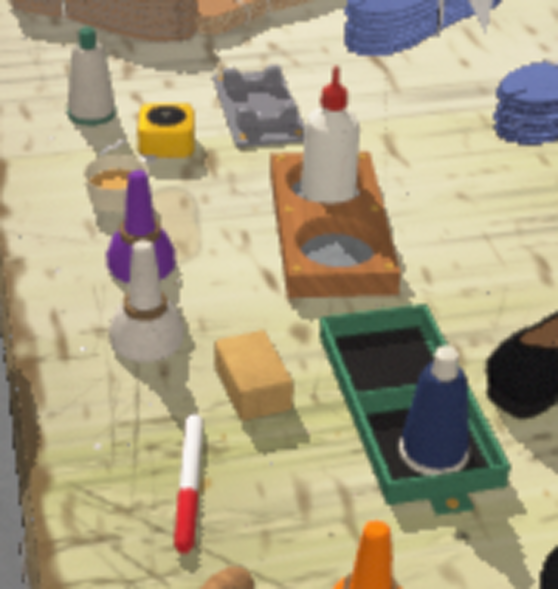

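The crops show all the items clearly. The tray's left bay and the rack's right pocket are empty, and the positions come out in the next step.

```bash
cat > m.py <<'E'
from h import *
T=lambda x,y,z:plane('top',205+(x+.5)/3.8-.5,155+(y+.5)/3.8-.5,z)
S=lambda x,y,z:plane('side',250+(x+.5)/3.1-.5,130+(y+.5)/3.1-.5,z)
def quad(name,P,z,f=T):
    q=np.array([f(*p,z)[:2] for p in P]); l=[np.linalg.norm(q[i]-q[i-1]) for i in range(4)]
    d=(q[0]+q[3]-q[1]-q[2]); print(name,q.mean(0).round(1),np.round(l),'yaw of +y axis rel. world',np.degrees(np.arctan2(-d[0],d[1])).round(1))
quad('rack',[(271,8),(495,45),(474,158),(250,117)],26)
quad('tray',[(543,39),(767,45),(767,147),(541,150)],23)
quad('rest',[(28,50),(195,58),(190,143),(22,134)],6)
quad('rackS',[(372,153),(272,155),(290,278),(400,274)],26,S)
quad('trayS',[(430,305),(321,320),(389,487),(508,465)],23,S)
for n,t,s,z in [('thin',(302,42),(336,70),148),('navy',(733,75),(445,352),103),('white',(38,293),(86,33),100),('glue',(507,307),(144,245),100),('purp',(381,294),(138,174),100)]:
    print(n,T(*t,z).round(1),S(*s,z).round(1))
for n,t,s,z in [('mW',(640,293),(194,421),7.5),('mR',(780,331),(185,546),7.5),('cup',(255,298),(116,180),32),('tape',(152,218),(166,115),30),('block',(598,227),(247,360),30)]:
    print(n,T(*t,z).round(1),S(*s,z).round(1))
E
python3 m.py
```

```text
rack [614.5   7.7] [ 98. 199. 101. 197.] yaw of +y axis rel. world -8.6
tray [ 609.4 -238.2] [ 98. 196.  90. 196.] yaw of +y axis rel. world 1.1
rest [599.9 241.8] [ 76. 150.  76. 150.] yaw of +y axis rel. world -1.6
rackS [614.5   4.8] [199. 101. 200.  97.] yaw of +y axis rel. world -98.4
trayS [ 609.6 -239.8] [191.  97. 193.  94.] yaw of +y axis rel. world -88.7
thin [622.   57.4 148. ] [624.7  55.4 148. ]
navy [ 612.9 -292.1  103. ] [ 612.4 -289.7  103. ]
white [420.5 269.  100. ] [417.2 264.4 100. ]
glue [ 419.1 -110.6  100. ] [ 418.6 -113.3  100. ]
purp [427.1  -9.  100. ] [429.7  -9.  100. ]
mW [ 437.8 -228.7    7.5] [ 437.9 -226.3    7.5]
mR [ 407.7 -350.5    7.5] [ 408.3 -348.5    7.5]
cup [424.3 101.2  32. ] [421.   87.2  32. ]
tape [490.5 192.9  30. ] [489.2 201.3  30. ]
block [ 492.2 -189.4   30. ] [ 488.4 -189.2   30. ]
```

```bash
python3 - <<'E'
from h import *
s=cv2.imread('pics/side0.png').astype(int)
hs=np.arange(0,165); P=np.array([proj('side',(623,55.5,z)) for z in hs])
c,f,M=cam('side'); dep=(M.T@(np.array([623,55.5,90])-c['eye']))[2]
for v in range(150,196,2):
    r=s[v,335:382]; b=r.min(1); red=(r[:,2]-r[:,1]>60); wh=(b>120)
    print(v,'h',round(np.interp(-v,-P[::1,1],hs)-8),'red mm',round(red.sum()*dep/f),'white',round(wh.sum()*dep/f))
def tri(t,q):
    e1,d1=ray('top',*t);e2,d2=ray('side',*q);k=np.linalg.lstsq(np.c_[d1,-d2],e2-e1,rcond=None)[0]
    a,b=e1+k[0]*d1,e2+k[1]*d2;print(t,a.round(),b.round())
tri((333,125),(408,118)); tri((238,127),(383,90)); tri((445,91),(455,55))
E
```

```text
150 h 147 red mm 0 white 138
152 h 141 red mm 3 white 129
154 h 134 red mm 3 white 114
156 h 128 red mm 6 white 111
158 h 121 red mm 20 white 94
160 h 115 red mm 23 white 97
162 h 108 red mm 23 white 111
164 h 101 red mm 18 white 114
166 h 95 red mm 0 white 123
168 h 88 red mm 0 white 105
170 h 81 red mm 0 white 102
172 h 74 red mm 0 white 99
174 h 67 red mm 0 white 126
176 h 60 red mm 0 white 102
178 h 53 red mm 0 white 138
180 h 46 red mm 12 white 91
182 h 39 red mm 29 white 91
184 h 32 red mm 20 white 88
186 h 25 red mm 18 white 88
188 h 18 red mm 18 white 91
190 h 11 red mm 18 white 88
192 h 3 red mm 18 white 88
194 h -4 red mm 20 white 67
(333, 125) [700. -84. 309.] [700. -84. 309.]
(238, 127) [700. 174. 277.] [724. 168. 283.]
(445, 91) [ 707. -314.  541.] [ 673. -301.  523.]
```

```bash
python3 - <<'E'
from h import *
s=cv2.imread('pics/side0.png')
a=cv2.resize(s[145:205,335:385],None,fx=8,fy=8,interpolation=cv2.INTER_NEAREST)
b=cv2.resize(s[40:140,350:450],None,fx=4.0,fy=4.8,interpolation=cv2.INTER_CUBIC)
cv2.imwrite('pics/tb.png',np.hstack([a[:480],b[:480,:390]]))
E
```

```text
(no output)
```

View pics/tb.png

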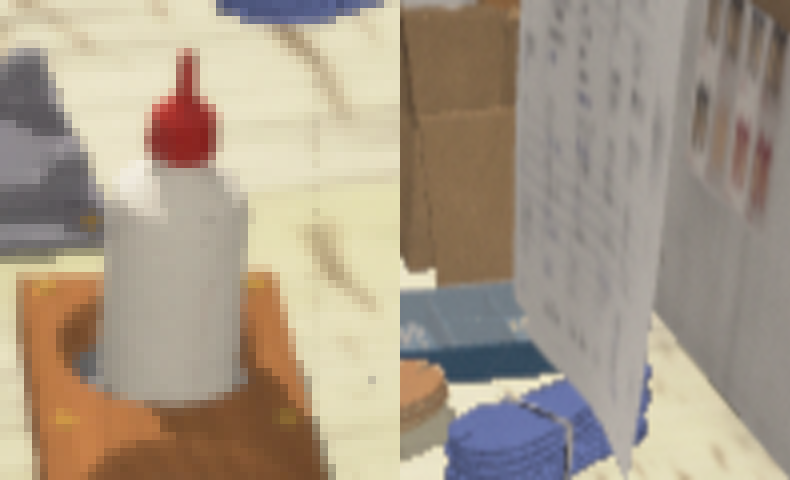

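The close-up shows the thinner's red cap at about 100–122 mm, above a domed shoulder. The hanging paper's lower edge is at x≈700, z≈280–309, so I'll keep low near the rack.

Request:
{"name": "jog_arm", "arguments": {"targets": [{"spin":1,"xyz":[0,0,0]},{"spin":1,"xyz":[0,0,0]},{"spin":1,"xyz":[0,0,0]},{"spin":1,"xyz":[0,0,0]},{"spin":1,"xyz":[0,0,0]},{"spin":1,"xyz":[0,0,0]},{"spin":1,"xyz":[0,0,0]},{"spin":1,"xyz":[0,0,0]},{"spin":1,"xyz":[0,0,0]},{"spin":1,"xyz":[0,0,0]}], "gripper": 100}}

```text
time: 1.35
tool_pos: [139.3, 505.9, 226.3]
tcp_rot: [-3.141, 0.001, 1.87]
contact_force: [-0.3, -0.1, -0.3]
grip_width: 92.0
finger_force: 0.0
```

Request:
{"name": "jog_arm", "arguments": {"targets": [{"spin":1,"xyz":[0,0,0]},{"spin":1,"xyz":[0,0,0]},{"spin":1,"xyz":[0,0,0]},{"spin":0.02,"xyz":[0,0.5,0]},{"spin":0,"xyz":[-0.4,0.6,0]},{"spin":0,"xyz":[-0.5,0.5,0]},{"spin":0,"xyz":[-0.5,0.5,0]},{"spin":0,"xyz":[-0.5,0.5,0]},{"spin":0,"xyz":[-0.5,0.4,0]},{"spin":0,"xyz":[-0.5,0.3,0]}]}}

```text
time: 2.6
tool_pos: [404.4, 272.6, 226.4]
tcp_rot: [-3.141, 0.0, 1.57]
contact_force: [0.6, 0.3, -0.8]
grip_width: 91.9
finger_force: 0.0
```

Request:
{"name": "jog_arm", "arguments": {"targets": [{"xyz":[-0.6,0.2,0],"spin":0},{"xyz":[-0.7,0.26,0],"spin":0},{"xyz":[-0.7,0.26,0],"spin":0},{"xyz":[-0.7,0.26,0],"spin":0},{"xyz":[-0.7,0.26,0],"spin":0},{"xyz":[-0.7,0.26,0],"spin":0},{"xyz":[-0.7,0.26,0],"spin":0},{"xyz":[-0.7,0.26,0],"spin":0},{"xyz":[-0.7,0.26,0],"spin":0},{"xyz":[-0.6,0.26,0.2],"spin":0}]}}

```text
time: 3.85
tool_pos: [607.4, -272.3, 211.2]
tcp_rot: [3.14, 0.001, 1.57]
contact_force: [0.4, 1.1, -0.1]
grip_width: 91.6
finger_force: 0.0
```

Request:
{"name": "jog_arm", "arguments": {"targets": [{"xyz":[-0.2,0.06,0.4],"spin":0},{"xyz":[0,0,0.4],"spin":0},{"xyz":[0,0,0],"spin":0},{"xyz":[0,0,0],"spin":0},{"xyz":[0,0,0],"spin":0},{"xyz":[0,0,0],"spin":0},{"xyz":[0,0,0],"spin":0},{"xyz":[0,0,0],"spin":0},{"xyz":[0,0,0],"spin":0},{"xyz":[0,0,0],"spin":0}]}}

```text
time: 5.1
tool_pos: [611.4, -285.7, 146.7]
tcp_rot: [-3.142, -0.0, 1.571]
contact_force: [-0.3, 0.0, 0.6]
grip_width: 92.1
finger_force: 0.0
```

```bash
python3 - <<'E'
from h import *
s=bot.capture('side'); print(bot.get_obs()['tool_pos'],bot.get_obs()['joint_positions'].round(2),proj('side',bot.get_obs()['tool_pos']))
cv2.imwrite('pics/s1.png',cv2.resize(s[130:330,290:490],None,fx=3,fy=3,interpolation=cv2.INTER_CUBIC))
E
```

```text
[ 611.38911138 -285.73438047  146.63346166] [-0.55  0.68  1.17  0.    1.29 -0.55] [394.21000367 227.12915981]
```

View pics/s1.png

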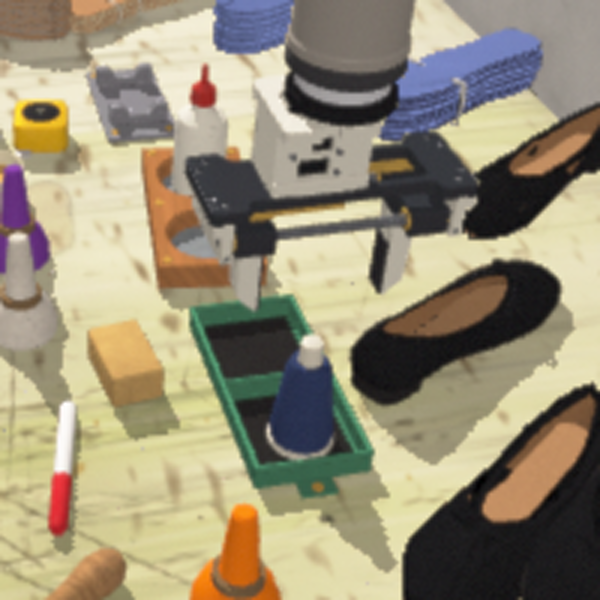

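The gripper is centred over the navy cone, with the fingertips at about (395,229) against (394,227) predicted. Descending.

Request:
{"name": "jog_arm", "arguments": {"targets": [{"xyz":[-0.06,0.01,0.16],"spin":0},{"xyz":[0,0,0.2],"spin":0},{"xyz":[0,0,0.2],"spin":0},{"xyz":[0,0,0.2],"spin":0},{"xyz":[0,0,0.2],"spin":0},{"xyz":[0,0,0.2],"spin":0},{"xyz":[0,0,0.1],"spin":0},{"xyz":[0,0,0],"spin":0},{"xyz":[0,0,0],"spin":0},{"xyz":[0,0,0],"spin":0}]}}

```text
time: 6.4
tool_pos: [612.6, -290.8, 46.7]
tcp_rot: [3.14, 0.001, 1.571]
contact_force: [0.1, -0.6, -0.4]
grip_width: 91.7
finger_force: 0.0
```

Request:
{"name": "jog_arm", "arguments": {"targets": [{"xyz":[0,0,0],"spin":0},{"xyz":[0,0,0],"spin":0},{"xyz":[0,0,0],"spin":0},{"xyz":[0,0,0],"spin":0},{"xyz":[0,0,0],"spin":0},{"xyz":[0,0,0],"spin":0},{"xyz":[0,0,0],"spin":0},{"xyz":[0,0,0],"spin":0},{"xyz":[0,0,0],"spin":0},{"xyz":[0,0,0],"spin":0}], "gripper": 25}}

```text
time: 7.65
tool_pos: [612.2, -290.5, 45.8]
tcp_rot: [-3.142, -0.0, 1.571]
contact_force: [0.2, -0.1, -0.7]
grip_width: 40.7
finger_force: 29.7
```

Request:
{"name": "jog_arm", "arguments": {"targets": [{"xyz":[0,0,-0.06],"spin":0},{"xyz":[0,0,-0.2],"spin":0},{"xyz":[0,0,-0.2],"spin":0},{"xyz":[0,0,-0.1],"spin":0},{"xyz":[0.2,0,0],"spin":0},{"xyz":[0.3,0,0],"spin":0},{"xyz":[0.4,0,0],"spin":0},{"xyz":[0.4,0,0],"spin":0},{"xyz":[0.4,0,0],"spin":0},{"xyz":[0.4,0,0],"spin":0}]}}

```text
time: 8.9
tool_pos: [611.4, -119.4, 90.1]
tcp_rot: [-3.14, -0.001, 1.572]
contact_force: [0.5, 0.1, -0.2]
grip_width: 41.0
finger_force: 29.7
```

Request:
{"name": "jog_arm", "arguments": {"targets": [{"xyz":[0.4,0,0],"spin":0},{"xyz":[0.3,-0.04,0],"spin":0},{"xyz":[0.2,-0.02,0],"spin":0},{"xyz":[0.09,0,0],"spin":0},{"xyz":[0,0,0],"spin":0},{"xyz":[0,0,0],"spin":0},{"xyz":[0,0,0],"spin":0},{"xyz":[0,0,0],"spin":0},{"xyz":[0,0,0],"spin":0},{"xyz":[0,0,0],"spin":0}]}}

```text
time: 10.15
tool_pos: [607.4, -43.4, 90.7]
tcp_rot: [-3.142, -0.0, 1.571]
contact_force: [-0.1, 0.2, -0.8]
grip_width: 41.1
finger_force: 29.7
```

```bash
python3 - <<'E'
from h import *
s=bot.capture('side');t=bot.capture('top'); print(bot.get_obs()['tool_pos'])
a=cv2.resize(s[130:330,270:430],None,fx=3,fy=3,interpolation=cv2.INTER_CUBIC);b=cv2.resize(t[150:250,260:360],None,fx=3,fy=3,interpolation=cv2.INTER_CUBIC)
cv2.imwrite('pics/s2.png',np.hstack([a[:300*2],np.vstack([b,b*0])]))
E
```

```text
[607.42873656 -43.33740703  90.73766238]
```

View pics/s2.png

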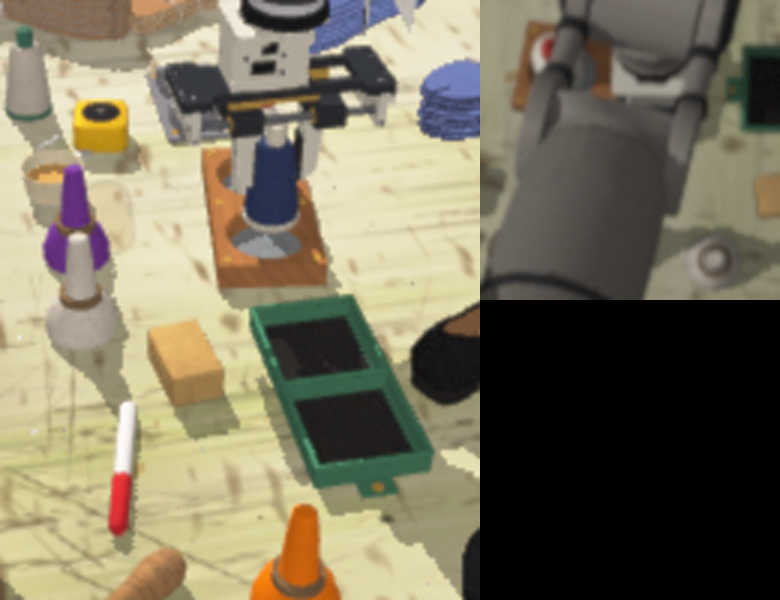

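The navy cone is held upright over the free pocket, its foot at about (360,200) in the side picture. Lowering.

Request:
{"name": "jog_arm", "arguments": {"targets": [{"xyz":[0,0,0.1],"spin":0},{"xyz":[0,0,0.1],"spin":0},{"xyz":[0,0,0.1],"spin":0},{"xyz":[0,0,0.1],"spin":0},{"xyz":[0,0,0.06],"spin":0},{"xyz":[0,0,0.03],"spin":0},{"xyz":[0,0,0],"spin":0},{"xyz":[0,0,0],"spin":0},{"xyz":[0,0,0],"spin":0},{"xyz":[0,0,0],"spin":0}]}}

```text
time: 11.5
tool_pos: [607.5, -43.4, 51.7]
tcp_rot: [3.141, -0.0, 1.571]
contact_force: [0.2, 0.3, 0.2]
grip_width: 41.0
finger_force: 29.7
```

Request:
{"name": "jog_arm", "arguments": {"targets": [{"xyz":[0,0,0],"spin":0},{"xyz":[0,0,0],"spin":0},{"xyz":[0,0,0],"spin":0},{"xyz":[0,0,0],"spin":0},{"xyz":[0,0,0],"spin":0},{"xyz":[0,0,0],"spin":0},{"xyz":[0,0,-0.2],"spin":0},{"xyz":[0,0,-0.4],"spin":0},{"xyz":[0,0,-0.4],"spin":0},{"xyz":[0,0,0],"spin":0}], "gripper": 100}}

```text
time: 12.75
tool_pos: [609.3, -43.7, 135.6]
tcp_rot: [3.135, 0.001, 1.571]
contact_force: [-0.0, 0.3, -0.4]
grip_width: 91.5
finger_force: 0.0
```

Request:
{"name": "jog_arm", "arguments": {"targets": [{"xyz":[0,-0.3,-0.2],"spin":0},{"xyz":[0,-0.5,-0.2],"spin":0},{"xyz":[0,-0.5,0],"spin":0},{"xyz":[0,0,0],"spin":-1},{"xyz":[0,0,0],"spin":-1},{"xyz":[0,0,0],"spin":-1},{"xyz":[0,0,0],"spin":-1},{"xyz":[0,0,0],"spin":-1},{"xyz":[0,0,0],"spin":-1},{"xyz":[0,0,0],"spin":-1}]}}

```text
time: 14.0
tool_pos: [503.0, -43.2, 163.3]
tcp_rot: [-3.141, -0.001, 2.274]
contact_force: [1.2, -0.2, -0.6]
grip_width: 92.2
finger_force: 0.0
```

Request:
{"name": "jog_arm", "arguments": {"targets": [{"xyz":[0,0,0],"spin":-1},{"xyz":[0,0,0],"spin":-1},{"xyz":[0,0,0],"spin":-1},{"xyz":[0,0,0],"spin":-1},{"xyz":[0,0,0],"spin":-1},{"xyz":[0,0,0],"spin":-1},{"xyz":[0,0,0],"spin":-1},{"xyz":[0,0,0],"spin":-1},{"xyz":[0,0,0],"spin":-0.71},{"xyz":[0,0,0],"spin":0}]}}

```text
time: 15.25
tool_pos: [503.1, -43.3, 163.3]
tcp_rot: [3.141, -0.001, 3.141]
contact_force: [-0.7, 0.4, 0.1]
grip_width: 91.7
finger_force: 0.0
```

Request:
{"name": "jog_arm", "arguments": {"targets": [{"xyz":[-0.1,0.3,0],"spin":0},{"xyz":[-0.3,0.4,0],"spin":0},{"xyz":[-0.4,0.4,0],"spin":0},{"xyz":[-0.4,0.14,0],"spin":0},{"xyz":[-0.29,0,0],"spin":0},{"xyz":[0,0,0],"spin":0},{"xyz":[0,0,0],"spin":0},{"xyz":[0,0,0],"spin":0},{"xyz":[0,0,0],"spin":0},{"xyz":[0,0,0],"spin":0}]}}

```text
time: 16.5
tool_pos: [622.4, 55.8, 163.8]
tcp_rot: [3.142, 0.0, 3.142]
contact_force: [0.1, -0.0, -0.0]
grip_width: 91.9
finger_force: 0.0
```

```bash
python3 - <<'E'
from h import *
s=bot.capture('side'); p=bot.get_obs()['tool_pos']; print(p,proj('side',p))
cv2.imwrite('pics/s3.png',cv2.resize(s[80:230,300:430],None,fx=4,fy=4,interpolation=cv2.INTER_CUBIC))
E
```

```text
[622.47301552  55.83655158 163.74454738] [357.57763619 147.33897733]
```

View pics/s3.png

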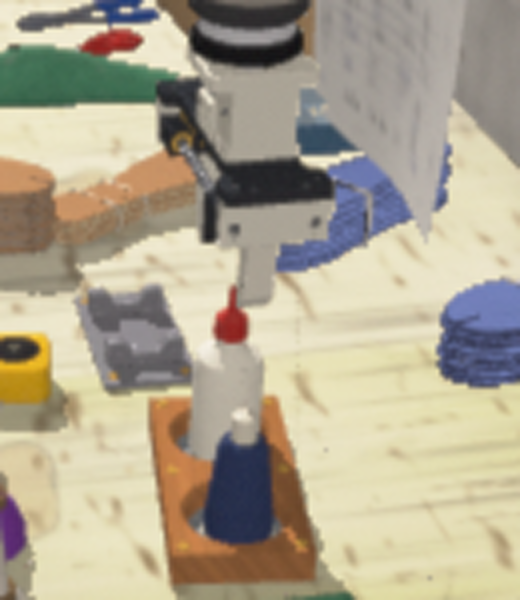

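The navy cone stands in the rack and the gripper is above the thinner (nozzle tip crop (233,290)). Descending to the cap.

Request:
{"name": "jog_arm", "arguments": {"targets": [{"xyz":[0,0,0.1],"spin":0},{"xyz":[0,0,0.15],"spin":0},{"xyz":[0,0,0.15],"spin":0},{"xyz":[0,0,0.15],"spin":0},{"xyz":[0,0,0.1],"spin":0},{"xyz":[0,0,0.06],"spin":0},{"xyz":[0,0,0],"spin":0},{"xyz":[0,0,0],"spin":0},{"xyz":[0,0,0],"spin":0},{"xyz":[0,0,0],"spin":0}]}}

```text
time: 17.8
tool_pos: [622.7, 55.9, 107.0]
tcp_rot: [3.142, 0.001, -3.141]
contact_force: [0.1, 1.0, 0.2]
grip_width: 91.7
finger_force: 0.0
```

Request:
{"name": "jog_arm", "arguments": {"targets": [{"xyz":[0,0,0],"spin":0},{"xyz":[0,0,0],"spin":0},{"xyz":[0,0,0],"spin":0},{"xyz":[0,0,0],"spin":0},{"xyz":[0,0,0],"spin":0},{"xyz":[0,0,0],"spin":0},{"xyz":[0,0,0],"spin":0},{"xyz":[0,0,0],"spin":0},{"xyz":[0,0,0],"spin":0},{"xyz":[0,0,0],"spin":0}], "gripper": 12}}

```text
time: 19.05
tool_pos: [622.6, 55.9, 106.7]
tcp_rot: [3.142, -0.0, -3.141]
contact_force: [0.4, -0.1, -0.6]
grip_width: 23.6
finger_force: 30.0
```

Request:
{"name": "jog_arm", "arguments": {"targets": [{"xyz":[0,0,-0.04],"spin":0},{"xyz":[0,0,-0.08],"spin":0},{"xyz":[0,0,-0.12],"spin":0},{"xyz":[0,0,-0.12],"spin":0},{"xyz":[0,0,-0.12],"spin":0},{"xyz":[0,0,-0.08],"spin":0},{"xyz":[0.05,0,-0.04],"spin":0},{"xyz":[0.1,0,0],"spin":0},{"xyz":[0.15,0,0],"spin":0},{"xyz":[0.2,0,0],"spin":0}]}}

```text
time: 20.3
tool_pos: [581.5, 55.9, 154.2]
tcp_rot: [3.141, -0.001, -3.141]
contact_force: [-0.4, -0.0, -1.2]
grip_width: 23.2
finger_force: 30.0
```

```bash
python3 - <<'E'
from h import *
s=bot.capture('side'); p=bot.get_obs()['tool_pos']; print(p,bot.get_obs()['grip_width'])
cv2.imwrite('pics/s4.png',cv2.resize(s[80:230,300:430],None,fx=4,fy=4,interpolation=cv2.INTER_CUBIC))
E
```

```text
[579.45407728  56.07553384 154.16250462] 23.289402310145594
```

View pics/s4.png

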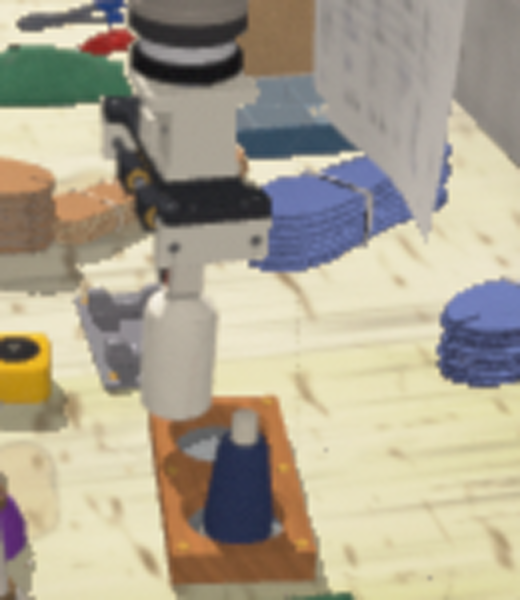

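The thinner hangs upright from the gripper, clear of the rack. Carrying it round the front to the tray.

Request:
{"name": "jog_arm", "arguments": {"targets": [{"xyz":[0.25,0,0],"spin":0},{"xyz":[0.25,0,0],"spin":0},{"xyz":[0.2,-0.05,0],"spin":0},{"xyz":[0.12,-0.13,0],"spin":0},{"xyz":[0.05,-0.2,0],"spin":0},{"xyz":[0,-0.25,0],"spin":0},{"xyz":[0,-0.3,0],"spin":0},{"xyz":[0,-0.3,0],"spin":0},{"xyz":[0,-0.3,0],"spin":0},{"xyz":[0,-0.3,0],"spin":0}]}}

```text
time: 21.6
tool_pos: [513.2, -92.6, 154.7]
tcp_rot: [-3.141, 0.0, 3.141]
contact_force: [-0.4, 0.3, -0.1]
grip_width: 23.3
finger_force: 30.0
```

Request:
{"name": "jog_arm", "arguments": {"targets": [{"xyz":[0,-0.3,0],"spin":0},{"xyz":[-0.03,-0.28,0],"spin":0},{"xyz":[-0.1,-0.25,0],"spin":0},{"xyz":[-0.18,-0.2,0],"spin":0},{"xyz":[-0.24,-0.14,0],"spin":0},{"xyz":[-0.26,-0.08,0],"spin":0},{"xyz":[-0.22,0,0],"spin":0},{"xyz":[-0.14,0,0],"spin":0},{"xyz":[-0.05,0,0],"spin":0},{"xyz":[0,0,0],"spin":0}]}}

```text
time: 22.85
tool_pos: [610.5, -190.6, 154.5]
tcp_rot: [3.141, -0.0, -3.141]
contact_force: [0.3, 0.1, -1.2]
grip_width: 22.9
finger_force: 30.0
```

Request:
{"name": "jog_arm", "arguments": {"targets": [{"xyz":[0.02,0,0.05],"spin":0},{"xyz":[0,0,0.1],"spin":0},{"xyz":[0,0,0.13],"spin":0},{"xyz":[0,0,0.13],"spin":0},{"xyz":[0,0,0.1],"spin":0},{"xyz":[0,0,0.07],"spin":0},{"xyz":[0,0,0.04],"spin":0},{"xyz":[0,0,0.03],"spin":0},{"xyz":[0,0,0],"spin":0},{"xyz":[0,0,0],"spin":0}]}}

```text
time: 24.1
tool_pos: [609.2, -190.6, 103.0]
tcp_rot: [-3.141, 0.001, -3.141]
contact_force: [0.6, 0.1, -0.8]
grip_width: 23.0
finger_force: 30.0
```

Request:
{"name": "jog_arm", "arguments": {"targets": [{"xyz":[0,0,0],"spin":0},{"xyz":[0,0,0],"spin":0},{"xyz":[0,0,0],"spin":0},{"xyz":[0,0,0],"spin":0},{"xyz":[0,0,0],"spin":0},{"xyz":[0,0,0],"spin":0},{"xyz":[0,0,-0.1],"spin":0},{"xyz":[0,0,-0.3],"spin":0},{"xyz":[0,0,-0.35],"spin":0},{"xyz":[0,0,0],"spin":0}], "gripper": 100}}

```text
time: 25.35
tool_pos: [610.4, -191.1, 165.7]
tcp_rot: [-3.139, 0.005, -3.141]
contact_force: [0.5, -0.1, -1.5]
grip_width: 91.7
finger_force: 0.0
```

Request:
{"name": "jog_arm", "arguments": {"targets": [{"xyz":[0.4,0,0],"spin":0},{"xyz":[0.6,0.2,0],"spin":0},{"xyz":[0.5,0.5,0],"spin":0},{"xyz":[0.4,0.6,0],"spin":0},{"xyz":[0.3,0.6,0],"spin":0},{"xyz":[0.17,0.7,0],"spin":0},{"xyz":[0,0.7,0],"spin":0},{"xyz":[0,0.7,0],"spin":0},{"xyz":[0,0.7,0],"spin":0},{"xyz":[0,0.7,0],"spin":0}]}}

```text
time: 26.6
tool_pos: [418.7, 243.2, 162.2]
tcp_rot: [-3.141, -0.0, -3.141]
contact_force: [0.8, -1.0, 0.4]
grip_width: 91.7
finger_force: 0.0
```

Request:
{"name": "jog_arm", "arguments": {"targets": [{"xyz":[0,0.32,0],"spin":0},{"xyz":[0,0,0],"spin":1},{"xyz":[0,0,0],"spin":1},{"xyz":[0,0,0],"spin":1},{"xyz":[0,0,0],"spin":1},{"xyz":[0,0,0],"spin":1},{"xyz":[0,0,0],"spin":1},{"xyz":[0,0,0],"spin":1},{"xyz":[0,0,0],"spin":1},{"xyz":[0,0,0],"spin":1}]}}

```text
time: 27.85
tool_pos: [418.8, 266.8, 161.9]
tcp_rot: [-3.14, -0.0, 2.239]
contact_force: [0.1, 0.7, -0.2]
grip_width: 91.6
finger_force: 0.0
```

Request:
{"name": "jog_arm", "arguments": {"targets": [{"xyz":[0,0,0],"spin":1},{"xyz":[0,0,0],"spin":1},{"xyz":[0,0,0],"spin":1},{"xyz":[0,0,0],"spin":1},{"xyz":[0,0,0],"spin":1},{"xyz":[0,0,0],"spin":1},{"xyz":[0,0,0.2],"spin":0.71},{"xyz":[0,0,0.2],"spin":0},{"xyz":[0,0,0],"spin":0},{"xyz":[0,0,0],"spin":0}]}}

```text
time: 29.1
tool_pos: [419.4, 267.1, 130.9]
tcp_rot: [3.141, -0.0, 1.571]
contact_force: [-0.3, -1.2, 0.7]
grip_width: 91.7
finger_force: 0.0
```

```bash
python3 - <<'E'
from h import *
s=bot.capture('side');t=bot.capture('top'); p=bot.get_obs()['tool_pos']; print(p,proj('side',p))
a=cv2.resize(s[90:250,250:410],None,fx=3,fy=3,interpolation=cv2.INTER_CUBIC);b=cv2.resize(t[145:245,325:425],None,fx=3,fy=3,interpolation=cv2.INTER_CUBIC)
cv2.imwrite('pics/s5.png',np.hstack([a[:480],np.vstack([b,b*0])[:480]]))
E
```

```text
[419.66830029 267.17249332 131.25579897] [277.55909875 131.02020102]
```

View pics/s5.png

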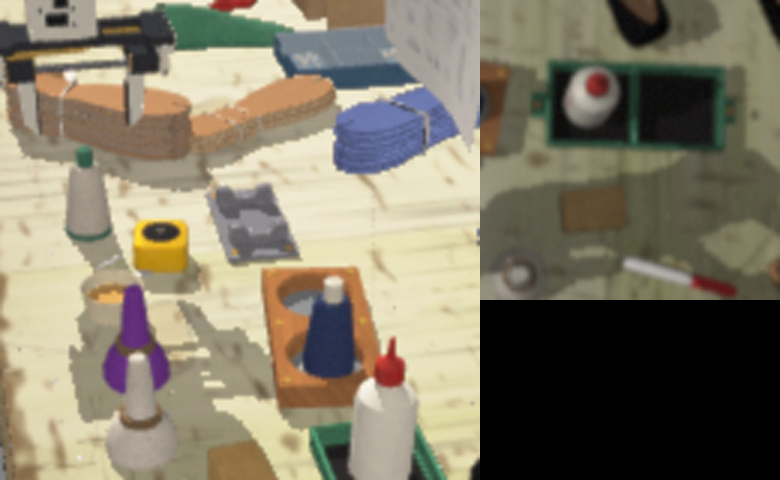

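The thinner stands upright in the tray's left bay, the navy cone is in the rack, and the gripper is centred over the white cone (nose at crop (84,155)).

Request:
{"name": "jog_arm", "arguments": {"targets": [{"xyz":[0,0,0.15],"spin":0},{"xyz":[0,0,0.2],"spin":0},{"xyz":[0,0,0.2],"spin":0},{"xyz":[0,0,0.2],"spin":0},{"xyz":[0,0,0.2],"spin":0},{"xyz":[0,0,0.15],"spin":0},{"xyz":[0,0,0],"spin":0},{"xyz":[0,0,0],"spin":0},{"xyz":[0,0,0],"spin":0},{"xyz":[0,0,0],"spin":0}]}}

```text
time: 30.45
tool_pos: [419.6, 267.2, 43.2]
tcp_rot: [3.141, -0.0, 1.571]
contact_force: [0.8, 0.2, 0.3]
grip_width: 91.8
finger_force: 0.0
```

Request:
{"name": "jog_arm", "arguments": {"targets": [{"xyz":[0,0,0],"spin":0},{"xyz":[0,0,0],"spin":0},{"xyz":[0,0,0],"spin":0},{"xyz":[0,0,0],"spin":0},{"xyz":[0,0,0],"spin":0},{"xyz":[0,0,0],"spin":0},{"xyz":[0,0,0],"spin":0},{"xyz":[0,0,0],"spin":0},{"xyz":[0,0,0],"spin":0},{"xyz":[0,0,0],"spin":0}], "gripper": 25}}

```text
time: 31.7
tool_pos: [419.3, 267.0, 42.7]
tcp_rot: [-3.142, -0.0, 1.571]
contact_force: [0.9, 0.3, -0.5]
grip_width: 41.0
finger_force: 29.7
```

Request:
{"name": "jog_arm", "arguments": {"targets": [{"xyz":[0,0,-0.1],"spin":0},{"xyz":[0,0,-0.2],"spin":0},{"xyz":[0,0,-0.2],"spin":0},{"xyz":[0,0.1,-0.1],"spin":0},{"xyz":[0,0.3,0],"spin":0},{"xyz":[0,0.4,0],"spin":0},{"xyz":[0,0.4,0],"spin":0},{"xyz":[-0.05,0.4,0],"spin":0},{"xyz":[-0.1,0.3,0],"spin":0},{"xyz":[-0.2,0.2,0],"spin":0}]}}

```text
time: 32.95
tool_pos: [588.5, 238.6, 90.4]
tcp_rot: [-3.142, -0.0, 1.571]
contact_force: [0.6, 0.5, -0.2]
grip_width: 41.6
finger_force: 29.7
```

Request:
{"name": "jog_arm", "arguments": {"targets": [{"xyz":[-0.3,0.15,0],"spin":0},{"xyz":[-0.4,0.1,0],"spin":0},{"xyz":[-0.4,0.1,0],"spin":0},{"xyz":[-0.4,0.09,0],"spin":0},{"xyz":[-0.4,0,0],"spin":0},{"xyz":[-0.25,0,0],"spin":0},{"xyz":[-0.14,0,0],"spin":0},{"xyz":[0,0,0],"spin":0},{"xyz":[0,0,0],"spin":0},{"xyz":[0,0,0],"spin":0}]}}

```text
time: 34.2
tool_pos: [622.5, 56.8, 90.7]
tcp_rot: [3.142, -0.0, 1.572]
contact_force: [-0.3, -0.2, 0.3]
grip_width: 40.6
finger_force: 29.7
```

Request:
{"name": "jog_arm", "arguments": {"targets": [{"xyz":[-0.02,0,0.1],"spin":0},{"xyz":[0,0,0.1],"spin":0},{"xyz":[0,0,0.1],"spin":0},{"xyz":[0,0,0.1],"spin":0},{"xyz":[0,0,0.06],"spin":0},{"xyz":[0,0,0.03],"spin":0},{"xyz":[0,0,0],"spin":0},{"xyz":[0,0,0],"spin":0},{"xyz":[0,0,0],"spin":0},{"xyz":[0,0,0],"spin":0}]}}

```text
time: 35.45
tool_pos: [622.6, 54.3, 51.7]
tcp_rot: [3.141, -0.0, 1.571]
contact_force: [0.5, -0.0, -0.8]
grip_width: 41.0
finger_force: 29.7
```

Request:
{"name": "jog_arm", "arguments": {"targets": [{"xyz":[0,0,0],"spin":0},{"xyz":[0,0,0],"spin":0},{"xyz":[0,0,0],"spin":0},{"xyz":[0,0,0],"spin":0},{"xyz":[0,0,0],"spin":0},{"xyz":[0,0,0],"spin":0},{"xyz":[0,0,-0.2],"spin":0},{"xyz":[0,0,-0.4],"spin":0},{"xyz":[0,0,-0.4],"spin":0},{"xyz":[0,0,0],"spin":0}], "gripper": 100}}

```text
time: 36.7
tool_pos: [624.5, 54.2, 135.7]
tcp_rot: [3.134, 0.0, 1.571]
contact_force: [-0.4, 0.3, 0.5]
grip_width: 92.0
finger_force: 0.0
```

Request:
{"name": "jog_arm", "arguments": {"targets": [{"xyz":[0,-0.4,0],"spin":0},{"xyz":[0,-0.6,0],"spin":0},{"xyz":[-0.2,-0.6,0],"spin":0},{"xyz":[-0.5,-0.4,0],"spin":0},{"xyz":[-0.5,-0.3,0],"spin":0},{"xyz":[-0.5,-0.24,0],"spin":0},{"xyz":[-0.38,0,0],"spin":0},{"xyz":[0,0,0],"spin":0},{"xyz":[0,0,0],"spin":0},{"xyz":[0,0,0],"spin":0}]}}

```text
time: 37.95
tool_pos: [419.3, -111.2, 131.4]
tcp_rot: [-3.141, -0.0, 1.572]
contact_force: [-0.1, 0.1, -0.2]
grip_width: 91.5
finger_force: 0.0
```

```bash
python3 - <<'E'
from h import *
s=bot.capture('side'); p=bot.get_obs()['tool_pos']; print(p,proj('side',p))
cv2.imwrite('pics/s6.png',cv2.resize(s[120:320,240:410],None,fx=3,fy=3,interpolation=cv2.INTER_CUBIC))
E
```

```text
[ 419.35855136 -111.24461079  131.40216564] [295.93912952 197.94773203]
```

View pics/s6.png

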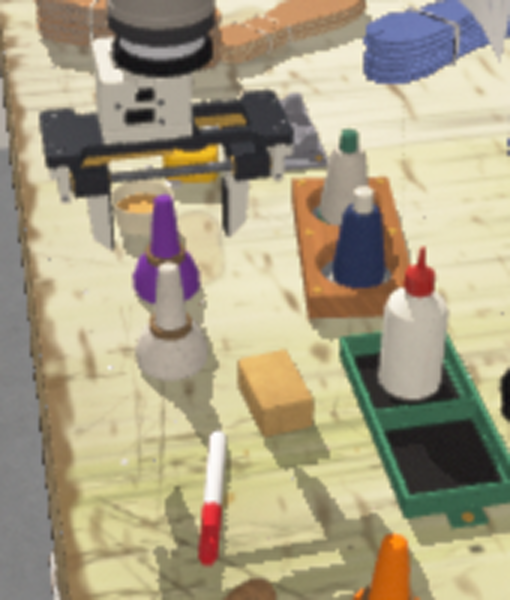

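Both cones stand in the rack, and the gripper is centred over the glue bottle (spout tip crop (170,266)).

Request:
{"name": "jog_arm", "arguments": {"targets": [{"xyz":[-0.01,0,0.15],"spin":0},{"xyz":[0,0,0.2],"spin":0},{"xyz":[0,0,0.2],"spin":0},{"xyz":[0,0,0.2],"spin":0},{"xyz":[0,0,0.2],"spin":0},{"xyz":[0,0,0.1],"spin":0},{"xyz":[0,0,0],"spin":0},{"xyz":[0,0,0],"spin":0},{"xyz":[0,0,0],"spin":0},{"xyz":[0,0,0],"spin":0}]}}

```text
time: 39.25
tool_pos: [419.6, -113.1, 47.8]
tcp_rot: [3.141, 0.0, 1.571]
contact_force: [-1.0, -0.1, -0.4]
grip_width: 92.0
finger_force: 0.0
```

Request:
{"name": "jog_arm", "arguments": {"targets": [{"xyz":[0,0,0],"spin":0},{"xyz":[0,0,0],"spin":0},{"xyz":[0,0,0],"spin":0},{"xyz":[0,0,0],"spin":0},{"xyz":[0,0,0],"spin":0},{"xyz":[0,0,0],"spin":0},{"xyz":[0,0,0],"spin":0},{"xyz":[0,0,0],"spin":0},{"xyz":[0,0,0],"spin":0},{"xyz":[0,0,0],"spin":0}], "gripper": 12}}

```text
time: 40.5
tool_pos: [419.3, -112.9, 47.5]
tcp_rot: [-3.142, -0.0, 1.571]
contact_force: [-0.0, 0.3, -0.7]
grip_width: 23.6
finger_force: 29.8
```

Request:
{"name": "jog_arm", "arguments": {"targets": [{"xyz":[0,0,-0.1],"spin":0},{"xyz":[0,0,-0.2],"spin":0},{"xyz":[0,0,-0.2],"spin":0},{"xyz":[0,0,-0.15],"spin":0},{"xyz":[-0.1,0.05,-0.05],"spin":0},{"xyz":[-0.2,0.1,0],"spin":0},{"xyz":[-0.3,0.15,0],"spin":0},{"xyz":[-0.35,0.15,0],"spin":0},{"xyz":[-0.35,0.2,0],"spin":0},{"xyz":[-0.3,0.25,0],"spin":0}]}}

```text
time: 41.75
tool_pos: [491.7, -243.2, 102.6]
tcp_rot: [-3.141, -0.0, 1.57]
contact_force: [0.5, 0.7, -0.5]
grip_width: 23.7
finger_force: 29.8
```

Request:
{"name": "jog_arm", "arguments": {"targets": [{"xyz":[-0.25,0.25,0],"spin":0},{"xyz":[-0.18,0.3,0],"spin":0},{"xyz":[-0.1,0.3,0],"spin":0},{"xyz":[-0.05,0.25,0],"spin":0},{"xyz":[0,0.2,0],"spin":0},{"xyz":[0,0.12,0],"spin":0},{"xyz":[0,0.07,0],"spin":0},{"xyz":[0,0,0],"spin":0},{"xyz":[0,0,0],"spin":0},{"xyz":[0,0,0],"spin":0}]}}

```text
time: 43.0
tool_pos: [610.3, -287.4, 103.7]
tcp_rot: [3.142, -0.0, 1.571]
contact_force: [-0.2, -0.1, -0.9]
grip_width: 24.0
finger_force: 29.8
```

```bash
python3 - <<'E'
from h import *
s=bot.capture('side'); p=bot.get_obs()['tool_pos']; print(p,proj('side',p))
cv2.imwrite('pics/s7.png',cv2.resize(s[150:310,310:440],None,fx=3.5,fy=3.5,interpolation=cv2.INTER_CUBIC))
E
```

```text
[ 610.32637206 -287.42147563  103.7539573 ] [392.02170147 242.43613798]
```

View pics/s7.png

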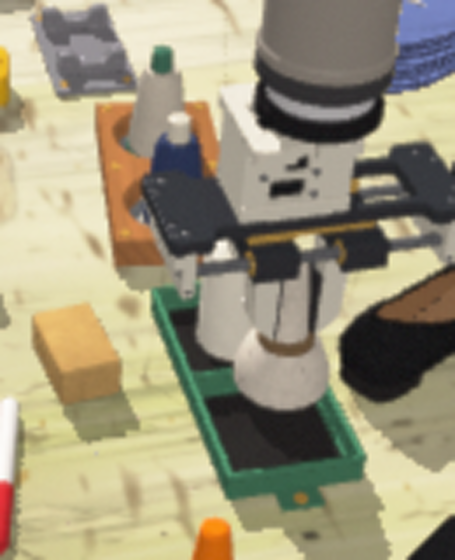

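The glue bottle is held upright over the free bay. Lowering.

Request:
{"name": "jog_arm", "arguments": {"targets": [{"xyz":[0,0,0.08],"spin":0},{"xyz":[0,0,0.12],"spin":0},{"xyz":[0,0,0.14],"spin":0},{"xyz":[0,0,0.12],"spin":0},{"xyz":[0,0,0.1],"spin":0},{"xyz":[0,0,0.06],"spin":0},{"xyz":[0,0,0.03],"spin":0},{"xyz":[0,0,0],"spin":0},{"xyz":[0,0,0],"spin":0},{"xyz":[0,0,0],"spin":0}]}}

```text
time: 44.3
tool_pos: [610.7, -287.4, 51.8]
tcp_rot: [3.141, 0.0, 1.571]
contact_force: [-0.4, -0.2, -1.5]
grip_width: 23.9
finger_force: 29.8
```

Request:
{"name": "jog_arm", "arguments": {"targets": [{"xyz":[0,0,0],"spin":0},{"xyz":[0,0,0],"spin":0},{"xyz":[0,0,0],"spin":0},{"xyz":[0,0,0],"spin":0},{"xyz":[0,0,0],"spin":0},{"xyz":[0,0,0],"spin":0},{"xyz":[0,0,-0.2],"spin":0},{"xyz":[0,0,-0.4],"spin":0},{"xyz":[0,0,-0.4],"spin":0},{"xyz":[0,0,0],"spin":0}], "gripper": 100}}

```text
time: 45.55
tool_pos: [612.3, -288.4, 136.0]
tcp_rot: [3.135, 0.004, 1.571]
contact_force: [-0.8, 0.1, -0.7]
grip_width: 91.6
finger_force: 0.0
```

```bash
python3 - <<'E'
from h import *
for n,(x0,x1,y0,y1) in {'side':(295,325,255,312),'top':(368,416,226,248)}.items():
    im=cv2.imread(f'pics/{n}0.png'); c=im[y0:y1,x0:x1]; i=c.astype(int)
    red=(i[...,2]-i[...,1]>70)
    hsv=cv2.cvtColor(c,cv2.COLOR_BGR2HSV); wh=(hsv[...,1]<22)&(hsv[...,2]>(195 if n=='side' else 165))
    m=(red|wh).astype(np.uint8); k,l,st,_=cv2.connectedComponentsWithStats(m); j=1+st[1:,4].argmax()
    q=np.argwhere(l==j)[:,::-1]+[x0,y0]; P=np.array([plane(n,u,v,9)[:2] for u,v in q]); print(n,st[j])
    mu=P.mean(0);d=np.linalg.svd(P-mu)[2][0]; t=(P-mu)@d; print('mid',mu+d*(t.max()+t.min())/2,'len',np.ptp(t),'deg',np.degrees(np.arctan2(-d[0],d[1])))
print('orange',plane('side',371,302,100),plane('top',437,206,60))
E
```

```text
side [ 11   9   9  44 228]
mid [ 422.02968688 -287.82554376] len 134.2218024346509 deg 165.96121275428692
top [28 12 14  5 36]
mid [ 412.40174154 -325.66868867] len 44.64910498648574 deg 165.9767225415116
orange [ 513.31575091 -441.94681149  100.        ] [ 521.82544206 -427.09800588   60.        ]
```

Request:
{"name": "jog_arm", "arguments": {"targets": [{"xyz":[0,-0.3,0],"spin":0},{"xyz":[0,-0.5,0],"spin":0},{"xyz":[0,-0.6,0],"spin":0},{"xyz":[0,-0.6,0],"spin":0},{"xyz":[0,-0.35,0],"spin":0},{"xyz":[0,0,0.1],"spin":1},{"xyz":[0,0,0.2],"spin":1},{"xyz":[0,0,0.2],"spin":0.41},{"xyz":[0,0,0],"spin":0},{"xyz":[0,0,0],"spin":0}]}}

```text
time: 46.8
tool_pos: [422.7, -287.4, 91.9]
tcp_rot: [3.141, 0.0, 1.331]
contact_force: [-0.1, -0.0, 0.5]
grip_width: 91.7
finger_force: 0.0
```

Request:
{"name": "jog_arm", "arguments": {"targets": [{"xyz":[0,0,0.15],"spin":0.03},{"xyz":[0,0,0.2],"spin":0},{"xyz":[0,0,0.2],"spin":0},{"xyz":[0,0,0.2],"spin":0},{"xyz":[0,0,0.15],"spin":0},{"xyz":[0,0,0.1],"spin":0},{"xyz":[0,0,0.07],"spin":0},{"xyz":[0,0,0.03],"spin":0},{"xyz":[0,0,0],"spin":0},{"xyz":[0,0,0],"spin":0}]}}

```text
time: 48.05
tool_pos: [422.7, -287.5, 3.8]
tcp_rot: [3.141, 0.0, 1.327]
contact_force: [0.3, 0.1, -0.6]
grip_width: 91.7
finger_force: 0.0
```

Request:
{"name": "jog_arm", "arguments": {"targets": [{"xyz":[0,0,0],"spin":0},{"xyz":[0,0,0],"spin":0},{"xyz":[0,0,0],"spin":0},{"xyz":[0,0,0],"spin":0},{"xyz":[0,0,0],"spin":0},{"xyz":[0,0,0],"spin":0},{"xyz":[0,0,0],"spin":0},{"xyz":[0,0,0],"spin":0},{"xyz":[0,0,0],"spin":0},{"xyz":[0,0,0],"spin":0}], "gripper": 0}}

```text
time: 49.3
tool_pos: [422.6, -287.4, 3.5]
tcp_rot: [3.142, -0.0, 1.327]
contact_force: [-0.0, -0.2, 0.0]
grip_width: 14.9
finger_force: 30.0
```

Request:
{"name": "jog_arm", "arguments": {"targets": [{"xyz":[0,0,-0.1],"spin":0},{"xyz":[0,0,-0.25],"spin":0},{"xyz":[0,0,-0.35],"spin":0},{"xyz":[0,0,-0.35],"spin":0},{"xyz":[0,0,-0.3],"spin":-0.5},{"xyz":[0,0,-0.15],"spin":-0.7},{"xyz":[0,0,0],"spin":-0.7},{"xyz":[0,0,0],"spin":-0.26},{"xyz":[0,0,0],"spin":0},{"xyz":[0,0,0],"spin":0}]}}

```text
time: 50.55
tool_pos: [422.5, -287.3, 123.4]
tcp_rot: [-3.141, -0.0, 1.542]
contact_force: [-0.9, 0.2, -0.0]
grip_width: 14.9
finger_force: 30.0
```

Request:
{"name": "jog_arm", "arguments": {"targets": [{"xyz":[0.2,0.05,0],"spin":0},{"xyz":[0.4,0.1,0],"spin":0},{"xyz":[0.5,0.1,0],"spin":0},{"xyz":[0.5,0.1,0],"spin":0},{"xyz":[0.5,0.1,0],"spin":0},{"xyz":[0.5,0.1,0],"spin":0},{"xyz":[0.5,0.1,0],"spin":0},{"xyz":[0.5,0.1,0],"spin":0},{"xyz":[0.5,0.1,0],"spin":0},{"xyz":[0.5,0.1,0],"spin":0}]}}

```text
time: 51.8
tool_pos: [508.4, 80.7, 123.5]
tcp_rot: [-3.141, -0.0, 1.543]
contact_force: [0.1, -0.8, 0.2]
grip_width: 15.4
finger_force: 30.0
```

Request:
{"name": "jog_arm", "arguments": {"targets": [{"xyz":[0.5,0.2,0],"spin":0},{"xyz":[0.5,0.25,0],"spin":0},{"xyz":[0.45,0.25,0],"spin":0},{"xyz":[0.35,0.2,0],"spin":0},{"xyz":[0.2,0.13,0],"spin":0},{"xyz":[0.06,0.05,0],"spin":0},{"xyz":[0,0,0],"spin":0},{"xyz":[0,0,0],"spin":0},{"xyz":[0,0,0],"spin":0},{"xyz":[0,0,0],"spin":0}]}}

```text
time: 53.05
tool_pos: [599.8, 240.3, 123.7]
tcp_rot: [3.141, -0.0, 1.542]
contact_force: [0.4, -1.2, -0.8]
grip_width: 15.3
finger_force: 30.0
```

```bash
python3 - <<'E'
from h import *
s=bot.capture('side'); o=bot.get_obs(); p=o['tool_pos']; print(p,o['tcp_rot'],proj('side',p), proj('side',(600,241,16)),proj('side',(598.8,199,16)),proj('side',(601.2,283,16)))
cv2.imwrite('pics/s8.png',cv2.resize(s[90:210,280:400],None,fx=5,fy=5,interpolation=cv2.INTER_CUBIC))
E
```

```text
[599.76367527 240.35589797 123.66620131] [ 3.14152599e+00 -8.11240569e-05  1.54226813e+00] [334.55601415 132.18872022] [333.80008757 161.16537794] [336.33602899 167.51447762] [331.38070433 155.10814134]
```

View pics/s8.png

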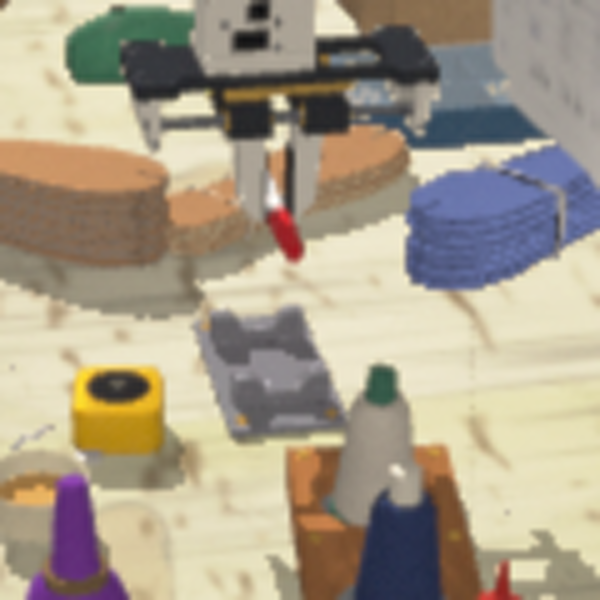

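The marker is held over the pen rest. The saddle notches at crop (283,385) and (260,325) match the predicted (282,387) and (257,325).

```bash
python3 - <<'E'
from h import *
for z in(127,132):print((proj('side',(598,175.4,z))-[280,90])*5)
E
```

```text
[294.05283369 252.48384053]
[294.29730353 245.21145931]
```

Request:
{"name": "jog_arm", "arguments": {"targets": [{"xyz":[0,0,0.15],"spin":0},{"xyz":[0,0,0.2],"spin":0},{"xyz":[0,0,0.2],"spin":0},{"xyz":[0,0,0.2],"spin":0},{"xyz":[0,0,0.15],"spin":0},{"xyz":[0,0,0.1],"spin":0},{"xyz":[0,0,0],"spin":0},{"xyz":[0,0,0],"spin":0},{"xyz":[0,0,0],"spin":0},{"xyz":[0,0,0],"spin":0}]}}

```text
time: 54.35
tool_pos: [600.0, 240.7, 44.0]
tcp_rot: [3.141, -0.0, 1.543]
contact_force: [0.2, -0.6, -0.1]
grip_width: 15.1
finger_force: 30.0
```

Request:
{"name": "jog_arm", "arguments": {"targets": [{"xyz":[0,0,0.08],"spin":0},{"xyz":[0,0,0.08],"spin":0},{"xyz":[0,0,0.06],"spin":0},{"xyz":[0,0,0.04],"spin":0},{"xyz":[0,0,0.03],"spin":0},{"xyz":[0,0,0],"spin":0},{"xyz":[0,0,0],"spin":0},{"xyz":[0,0,0],"spin":0},{"xyz":[0,0,0],"spin":0},{"xyz":[0,0,0],"spin":0}]}}

```text
time: 55.6
tool_pos: [599.8, 240.7, 20.4]
tcp_rot: [3.141, -0.0, 1.543]
contact_force: [0.5, 0.4, -0.4]
grip_width: 15.0
finger_force: 30.0
```

Request:
{"name": "jog_arm", "arguments": {"targets": [{"xyz":[0,0,0],"spin":0},{"xyz":[0,0,0],"spin":0},{"xyz":[0,0,0],"spin":0},{"xyz":[0,0,0],"spin":0},{"xyz":[0,0,0],"spin":0},{"xyz":[0,0,0],"spin":0},{"xyz":[0,0,-0.2],"spin":0},{"xyz":[0,0,-0.5],"spin":0},{"xyz":[0,0,-0.5],"spin":0},{"xyz":[0,-0.2,-0.2],"spin":0}], "gripper": 60}}

```text
time: 56.85
tool_pos: [585.8, 241.4, 136.5]
tcp_rot: [3.135, -0.002, 1.542]
contact_force: [-1.4, 0.2, -0.2]
grip_width: 55.1
finger_force: 0.0
```

Request:
{"name": "jog_arm", "arguments": {"targets": [{"xyz":[0,-0.5,-0.2],"spin":0},{"xyz":[0,-0.6,0],"spin":0},{"xyz":[0.2,-0.6,0],"spin":0},{"xyz":[0.5,-0.4,0],"spin":0},{"xyz":[0.6,-0.2,0],"spin":0},{"xyz":[0.6,-0.2,0],"spin":0},{"xyz":[0.5,0,0],"spin":0},{"xyz":[0,0,0],"spin":0},{"xyz":[0,0,0],"spin":0},{"xyz":[0,0,0],"spin":0}]}}

```text
time: 58.1
tool_pos: [389.6, 437.6, 148.8]
tcp_rot: [3.141, 0.0, 1.542]
contact_force: [-0.3, 0.7, -0.2]
grip_width: 55.2
finger_force: 0.0
```

```bash
python3 - <<'E'
from h import *
s=bot.capture('side');t=bot.capture('top'); cv2.imwrite('pics/ts.png',t);cv2.imwrite('pics/ss.png',s)
a=cv2.resize(s[130:310,270:420],None,fx=3.3,fy=3.3,interpolation=cv2.INTER_CUBIC);b=cv2.resize(t[160:250,205:415],None,fx=3.8,fy=3.8,interpolation=cv2.INTER_CUBIC)
c=cv2.resize(s[140:180,310:360],None,fx=6,fy=6,interpolation=cv2.INTER_CUBIC)
C=np.zeros((600,798,3),np.uint8); a2=cv2.resize(a,(208*1,250)); C[:342]=b[:342]; C[342:342+240,:300]=c; d=cv2.resize(s[130:310,270:420],(215,258)); C[342:,310:525]=d; C[342:,530:745]=cv2.resize(s[200:310,340:430],(215,258))
cv2.imwrite('pics/f.png',C)
E
```

```text
(no output)
```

View pics/f.png

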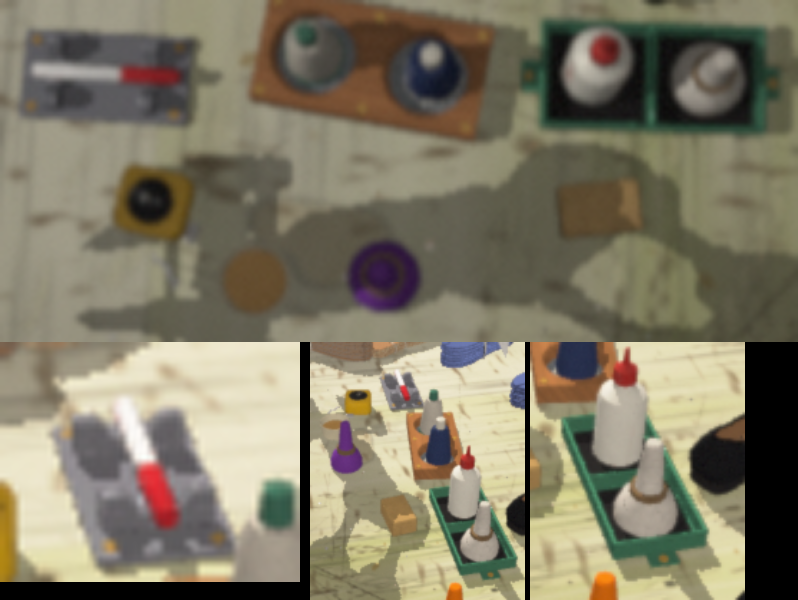

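All five items are in place and upright; the pen ends are at top crop (31,70) and (182,76). I'll check the pen's middle, then hand in.

```bash
python3 - <<'E'
from h import *
T=lambda x,y,z:plane('top',205+(x+.5)/3.8-.5,160+(y+.5)/3.8-.5,z)
a,b=T(31,70,24),T(182,76,24);print(a,b,(a+b)/2)
t=bot.get_obs();print(t['time'],abs(t['dq']).max())
if abs(((a+b)/2)[1]-241)<6: print(bot.close_job())
E
```

```text
[601.43645905 306.25308637  24.        ] [599.13332076 173.17980077  24.        ] [600.2848899  239.71644357  24.        ]
58.2 0.0043338227105827395
the job is handed in; nothing more can be done
None
```

The job is handed in at 58 s: both cones are in the rack, the thinner and glue bottles stand in the tray, and the marker lies on the pen rest about 1–2 mm off midway by measurement; the cup was left alone.

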